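Pull out the tea tray and flip the caddy lid open

ROBOT

A 7-joint arm with a two-finger parallel gripper is mounted at the origin on the work surface. World frame = base frame: x ahead of the robot, y to its left, z up, the work surface at z = 0. Lengths are in m, angles in degrees, forces in N, time in s.
With the tool pointing down it reaches from about 0.425 to 0.825 m from the base axis. Payload 3.6 kg.
Tool frame: the origin (TCP) lies on the centre line of the jaws, within the pads' length; the fingertips stand 11 mm ahead of it and the grasp point (between the pads) lies 8 mm behind it; z points along the fingers, x is the direction in which the jaws open and shut, and the axes are right-handed (so a half turn about z gives the same grasp; the last joint's range is limited). The gripper opens to 93 mm and grips with 3 to 60 N. Pads are 15 mm wide; open, the fingers measure 128 mm over their backs; the gripper's body (75 mm by 188 mm) begins 65 mm behind the grasp point.
Start: joints at [62.939, 35.231, -0.722, 81.555, 0.464, 63.22, -2.315], TCP at [0.28, -0.586, 0.23] pointing down, gripper open.
Joint ranges: [-178.69, 178.69], [-17.37, 117.87], [-77.05, 75.6], [15.02, 138.74], [-78.02, 258.01], [0.78, 113.62], [-162.83, 162.83]. Speed limits (degrees/s): [159.86, 159.86, 180, 180, 180, 180, 180].

INTERFACE

Orientations are given as a 3x3 rotation matrix whose columns are the frame's x, y, z axes.
In Python, from cell import * gives the robot as it stands. The module is installed in compiled form; this text tells all that it offers.
- The arm moves only by the tool drive_tool, never from a script. Its argument "moves" is a list that holds one entry, the list of rows, each a list of 7 numbers: the turn, a rotation vector about the tool's x, y, z in rad, then the shift along the tool's x, y, z in mm, then the finger opening in mm, from 0 to 93. A call has 1 to 8 rows; each row shifts and turns the pose as measured when the row begins, along the tool's axes as they then stand; what a row does not reach is not made up. A row lasts 1/8 s, in which the tool goes at most 62.5 mm and 10.7 degrees, less where a joint would pass 70% of its speed; a pose out of reach is approached as far as the arm can. A call with a gripper value outside its range is refused whole. The fingers move at their own pace and stop on an object; "force" is the grip in N (left out, the last holds). Time passes only in rows, so rows that do not move let the fingers close. It gives the time, the measured TCP pose, the force and the opening at its end, in the units of the state.
- state(): the state, without advancing time (a new reading comes with each control period).
- grab_frame(name): name is "scene" or "top" or "wrist"; returns (picture, depth): 480x640x3 uint8, red, green, blue; 480x640 float32, m along the optical axis (not along the pixel's ray), 0 where there is no reading.
- camera_info(name): a dict with "fx", "fy", "cx", "cy" (pixels), "k1" (the pictures are not rectified: a ray, as slopes to the right and down, at radius r is drawn at 1 + k1 r^2 times it, then the intrinsics apply), "R" (3x3) and "t" (3): a world point X has camera coordinates R X + t; the wrist camera has in their place "T_tool_cam" (4x4, takes a point from camera to tool coordinates, whose origin is the TCP and whose axes are the tool frame's). Camera axes: x right, y down, z forward; pixel columns grow to the right and rows downward; lengths in m; the calibration is good to about 2 mm. A picture is of the moment at which its call begins: read the wrist's pose just before it. camera_info takes no time and is no camera call.
- sign_off(): hands the job in, once; it reports no verdict.
The state is a dict: "time_s": time; "joint_pos": joint angles; "qvel": joint speeds; "joint_torque": joint torques, N m; "ee_pos": TCP position; "tool_rot": TCP orientation; "ft_force": force on the tool from outside, world axes, zero at the start; "moment": the same for the moment, N m; "gripper_width": opening from 0.0 (shut) to 1.0 (fully open).
Only numpy, scipy, OpenCV 4.12 (cv2) and the standard library are available. Lean on these libraries where they do the work, as an engineer would, in place of code of your own. Each camera call takes 0.05 s, during which the arm holds its last target.

TASK

Get the tea caddy ready for making tea without picking anything up: pull the steel tray out by its front lip from under the small shelf as far as it goes, with the caddy riding on it and its lid still shut. Then push the caddy's lid up from under its overhanging front edge and over backwards past its tipping point, so that it stays open by itself. Leave the caddy standing on the tray, and leave the mugs, the sugar jar and the pot on the shelf where they are.

Things in the scene. Friction and masses are not known exactly. Their poses are not given: they have to be found in the camera images.
- shelf: Small fixed wooden shelf on four thin steel legs. Board 240 deep (its x) x 260 wide (its y) x 18 mm thick, underside 150 mm and top 168 mm above the counter. Origin on the counter (z = 0) straight below the middle of the board's front edge; its x axis points level in under the shelf, so the tray is pulled along -x. Legs (14 mm thick) at y = +-120 mm. Place and direction vary.
- tray (a joint): How far the steel tray is pulled out along the shelf's -x, m: 0 = fully home, 0.19 = against its stop. It starts 0 to 0.03 out, slides with about 5 N of friction and stays where it is left. It is guided by the shelf and can only slide.
- tray_lip (a point): Middle of the top edge, outer side, of the tray's upright front lip. The lip is a plate 190 mm wide (along the shelf's y), 5 mm thick, its top 50 mm above the counter. The tray floor behind it (towards the shelf's +x) is flat, its upper side 8 mm above the counter; side rims 20 mm above the counter. With the tray home the lip stands 120 mm in front of the shelf board's front edge.
- caddy: Loose stoneware tea caddy standing on the tray, an open-topped box 110 (its x) x 130 (its y) x 85 mm high with a hinged steel lid, 0.9 kg in all. Origin at the centre of its underside, z up; its front faces its -x, roughly the way the tray is pulled. At the start it stands under the shelf with only its lid's front edge looking out, 80 to 135 mm behind the tray's lip; it rides along when the tray is pulled steadily.
- lid_hinge (a point): Middle of the lid's hinge line, on the top of the caddy's rear (+x) wall, 85 mm above the caddy's underside. The line runs along the caddy's y.
- lid_front (a point): Middle of the lower edge of the lid's front; it moves with the lid, 135 mm from the hinge. The lid is a flat steel plate 135 x 124 x 5 mm, 140 g, lying on the caddy's rim; its front overhangs the caddy's front wall by 25 mm, free underneath.
- lid (a joint): Lid angle, rad: 0 = shut, grows as the front rises, 1.8 = resting leant back against its stop. The hinge is free: the lid falls shut if let go below about 1.55 and falls back onto its stop if let go above about 1.6.
- mug_a: Navy ceramic mug, 82 mm across the rim, 92 mm high, origin at the centre of its underside, handle at its +y. Stays where it is.
- mug_b: The other mug, the same as mug_a. Which of the two stands where varies. Stays where it is.
- jar: Glass sugar jar with steel cap, 74 mm across, 110 mm high, origin at the centre of its underside. Stays where it is.
- pot: Small stoneware pot on top of the shelf, 110 mm across, 85 mm high, origin at the centre of its underside. Stays where it is.

How it is judged (in metres and radians):
On the way, in this order (a step that is already met when the one before it is completed fails the run):
1. the tray is pulled out to its stop, the lid still shut (value of joint tray above 0.175 m and value of joint lid below 0.3 rad), for 0.2 s.
2. the lid is over its tipping point, the tray still out (value of joint lid above 1.68 rad and value of joint tray above 0.16 m), for 0.2 s.
At the end, for the whole second after the job is handed in: Tray within 30 mm of its stop; lid leaning back open by itself (above 1.68 rad); caddy flat and still on the tray (centre 30 to 170 mm out from the shelf edge, within 50 mm of the tray middle line); mugs, jar and pot within 25 mm of where they began (all of step 2 and angle between caddy's own z axis and vertical below 0.06 rad and height (world z) of caddy between 0.003 and 0.013 m and x of caddy in the frame of shelf between -0.17 and -0.03 m and y of caddy in the frame of shelf between -0.05 and 0.05 m and linear speed of caddy below 0.02 m/s and distance of each of mug_a, mug_b, jar, pot from where it was at the start of the episode below 0.025 m); the robot touches nothing.
It fails at once if the caddy is lifted (over 15 mm) or tipped (over 0.25 rad) (height (world z) of caddy above 0.023 m or angle between caddy's own z axis and vertical above 0.25 rad).
It fails at once if the lid is opened (over 0.35 rad) before the tray is pulled out (value of joint lid above 0.35 rad and value of joint tray below 0.15 m).
It fails at once if a mug, the jar or the pot is shifted more than 25 mm, lifted or tipped (distance of any of mug_a, mug_b, jar, pot from where it was at the start of the episode above 0.025 m or angle between any of mug_a, mug_b, jar, pot's own z axis and vertical above 0.3 rad).
It also fails if it takes over 58 s, if anything falls off the work surface, if the arm or the gripper's body presses on something with over 40 N, if the wrist force passes 120 N, or if a joint passes its speed limit or range.

## Working session

There is one attempt and no reset: what is moved stays moved. The work goes in short steps, Python scripts to look and compute and a tool call to move; the robot and the scene stay as the last step left them, time stands still between calls to the robot, and variables do not carry over. Pictures are saved under pics/ and viewed, and the job is handed in when it is done.

Besides the shell and the picture viewer there is one more tool, called after ">>>" in YAML: its name, and indented under it one key for each argument. drive_tool: Moves the arm, as the interface text tells. Its arguments: {"type":"object","properties":{"moves":{"type":"array"},"force":{"type":"number"}},"required":["moves"]}

```bash
mkdir -p pics
python3 - <<'E'
from cell import *
import cv2, numpy as np
s=state(); print(s)
for n in ["scene","top"]:
    p,d=grab_frame(n); cv2.imwrite(f"pics/{n}0.png",p[:,:,::-1]); np.save(f"{n}_d0.npy",d); np.save(f"{n}_p0.npy",p); print(n,camera_info(n))
print(camera_info("wrist"))
E
```

```text
{'time_s': 0.0, 'joint_pos': array([62.94104158, 35.2895222 , -0.72168963, 81.63919432,  0.46468962,
       63.21878646, -2.31625634]), 'qvel': array([ 0.0214924 ,  0.0238546 , -0.01935209,  0.05474729, -0.01721424,
       -0.03435323,  0.03864367]), 'joint_torque': array([ 3.77212348e-05, -4.58931792e+01,  2.08774852e-01, -1.65742868e+01,
       -6.12244732e-02,  2.04053154e-02,  2.16846342e-04]), 'ee_pos': array([ 0.27992159, -0.58580838,  0.22849042]), 'tool_rot': array([[ 4.31174671e-01, -9.02267757e-01, -1.13902775e-03],
       [-9.02264948e-01, -4.31176172e-01,  2.25233652e-03],
       [-2.52333224e-03,  5.65543585e-05, -9.99996815e-01]]), 'ft_force': array([-0.70301444,  0.38223398, -0.73027297]), 'moment': array([-0.0214183 , -0.03681947, -0.03270237]), 'gripper_width': 1.0002105344014407}
scene {'fx': 545.8166665533126, 'fy': 545.8166665533126, 'cx': 324.16712078874525, 'cy': 229.40476933877525, 'k1': -0.014974290194388437, 'R': array([[-0.23868457, -0.971082  , -0.00542519],
       [-0.84673273,  0.21084933, -0.48845291],
       [ 0.47547172, -0.11199248, -0.87257339]]), 't
[... 173 characters left out ...]
614343, 'R': array([[-0.00578789, -0.99995655,  0.00730796],
       [-0.99176727,  0.0048053 , -0.12796321],
       [ 0.12792253, -0.00798843, -0.99175199]]), 't': array([-0.00162908,  0.51371552,  1.11945624])}
{'fx': 354.08557102651264, 'fy': 354.08557102651264, 'cx': 316.5672324560552, 'cy': 234.67636135085797, 'k1': -0.026216649226189756, 'T_tool_cam': array([[ 9.99999001e-01,  9.36313385e-04, -1.05872320e-03,
        -5.97926386e-05],
       [-6.44892180e-04,  9.68837085e-01,  2.47697976e-01,
        -6.74236750e-02],
       [ 1.25765323e-03, -2.47697046e-01,  9.68836721e-01,
        -1.55209597e-01],
       [ 0.00000000e+00,  0.00000000e+00,  0.00000000e+00,
         1.00000000e+00]])}
```

View pics/scene0.png

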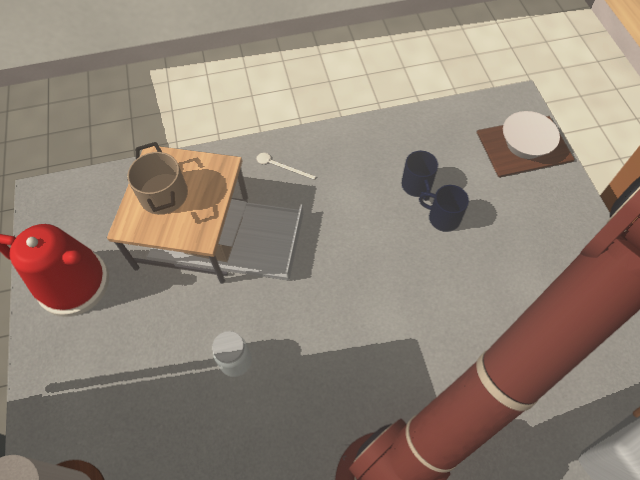

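View pics/top0.png

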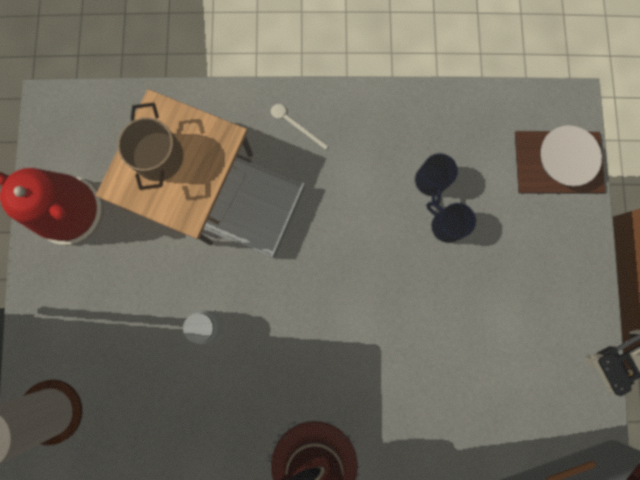

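The shelf is at upper left in the top view, with its board corners at (148,90), (246,127), (198,237) and (97,197). The tray lip runs from (303,183) to (273,255). The mugs are near (437,175) and (453,222), the jar is at (198,327), and the arm is at the right.

```bash
cat > h.py <<'E'
import numpy as np, cv2
from cell import *
def undist(ci,uv):
    K=np.array([[ci['fx'],0,ci['cx']],[0,ci['fy'],ci['cy']],[0,0,1]])
    return cv2.undistortPoints(np.array(uv,float).reshape(-1,1,2),K,np.array([ci['k1'],0,0,0.])).reshape(-1,2)
def cam(n,s=None):
    ci=camera_info(n)
    if n!='wrist': return ci,ci['R'].T,-ci['R'].T@ci['t']
    T=np.eye(4);T[:3,:3]=s['tool_rot'];T[:3,3]=s['ee_pos'];T=T@ci['T_tool_cam'];return ci,T[:3,:3],T[:3,3]
def cloud(n,d,s=None):
    ci,R,o=cam(n,s)
    v,u=np.mgrid[:480,:640]
    xy=undist(ci,np.stack([u,v],-1).reshape(-1,2)).reshape(480,640,2)
    P=np.dstack([xy*d[...,None],d]); P=P@R.T+o; P[d<=0]=np.nan
    return P
def atz(n,uv,z,s=None):
    ci,R,o=cam(n,s); r=np.c_[undist(ci,uv),np.ones(len(uv))]@R.T
    return o+r*((z-o[2])/r[:,2])[:,None]
E
python3 - <<'E'
from h import *
np.set_printoptions(precision=4,suppress=True)
d=np.load('top_d0.npy');P=cloud('top',d)
m=(P[...,2]>.155)&(P[...,2]<.18); m[:, :80]=0; m[:,260:]=0; m[250:]=0
r=cv2.minAreaRect(P[m][:,:2].astype(np.float32)*1000); print('board',r,cv2.boxPoints(r),np.nanmedian(P[m][:,2]))
print('board corners px',atz('top',[(148,90),(246,127),(198,237),(97,197)],.168))
print('lip px',atz('top',[(303,183),(273,255)],.05))
v,u=np.mgrid[:480,:640]
ml=(P[...,2]>.030)&(P[...,2]<.06)&(u>240)&(u<320)&(v<270)&(v>150)
r=cv2.minAreaRect(P[ml][:,:2].astype(np.float32)*1000);print('lip',r,cv2.boxPoints(r))
for nm,(a,b,c,e) in dict(mugs=(400,500,140,260),jar=(175,225,300,350),pot=(100,200,95,200)).items():
    q=P[c:e,a:b].reshape(-1,3); q=q[q[:,2]>(.19 if nm=='pot' else .05)]; print(nm,q.min(0),q.max(0))
# scene: caddy lid front region
d2=np.load('scene_d0.npy');Q=cloud('scene',d2)
for r_ in range(200,275,8): print(r_,[tuple(np.round(Q[r_,c]*1000).astype(int)) if d2[r_,c]>0 else 0 for c in range(214,250,5)])
p=np.load('scene_p0.npy')[130:300,90:330,::-1]; cv2.imwrite('pics/s1.png',cv2.resize(p,None,fx=3.3,fy=3.3,interpolation=cv2.INTER_CUBIC))
E
```

```text
board ((670.91845703125, 303.2776794433594), (242.8800811767578, 261.11016845703125), 67.0766372680664) [[503.3729 242.2793]
 [743.8623 140.577 ]
 [838.464  364.2761]
 [597.9746 465.9783]] 0.16760857115368644
board corners px [[0.8327 0.3602 0.168 ]
 [0.7462 0.1442 0.168 ]
 [0.5077 0.2411 0.168 ]
 [0.5944 0.4588 0.168 ]]
lip px [[0.6519 0.0237 0.05  ]
 [0.4812 0.0937 0.05  ]]
lip ((621.5842895507812, 72.8064956665039), (262.6696472167969, 115.7794189453125), 14.61962604522705) [[479.8903  95.6729]
 [509.1131 -16.3579]
 [763.2783  49.9401]
 [734.0555 161.9709]]
mugs [ 0.5151 -0.3684  0.0501] [ 0.7127 -0.2498  0.0973]
jar [0.2833 0.214  0.0501] [0.3536 0.2835 0.1153]
pot [0.5913 0.2762 0.19  ] [0.7714 0.387  0.2569]
200 [(np.int64(639), np.int64(222), np.int64(167)), (np.int64(634), np.int64(211), np.int64(170)), (np.int64(634), np.int64(200), np.int64(167)), (np.int64(632), np.int64(189), np.int64(166)), (np.int64(674), np.int64(181), np.int64(98)), (np.int64(673), np.int64(170), np.int64(96)), (np.int64(724), np.int64(160), np.int64(14)), (np.int64(731), np.int64(148), np.int64(-2))]
[... 2644 characters left out ...]
np.int64(110)), (np.int64(561), np.int64(250), np.int64(8)), (np.int64(557), np.int64(238), np.int64(9)), (np.int64(556), np.int64(227), np.int64(5)), (np.int64(551), np.int64(215), np.int64(9)), (np.int64(549), np.int64(203), np.int64(8)), (np.int64(546), np.int64(191), np.int64(8)), (np.int64(544), np.int64(179), np.int64(6))]
272 [(np.int64(541), np.int64(265), np.int64(12)), (np.int64(514), np.int64(248), np.int64(58)), (np.int64(534), np.int64(241), np.int64(14)), (np.int64(539), np.int64(231), np.int64(-3)), (np.int64(534), np.int64(219), np.int64(1)), (np.int64(528), np.int64(206), np.int64(8)), (np.int64(525), np.int64(195), np.int64(8)), (np.int64(519), np.int64(183), np.int64(15))]
```

View pics/s1.png

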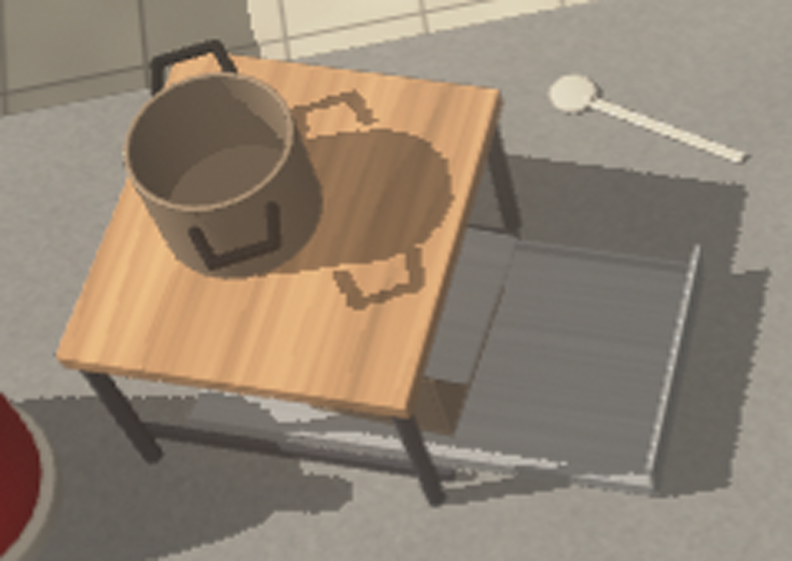

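```bash
cat > plan.py <<'E'
from h import *
from scipy.spatial.transform import Rotation as Ro
ang=np.deg2rad(67.08)
SX=np.array([np.cos(ang),np.sin(ang),0]); SY=np.array([-np.sin(ang),np.cos(ang),0]); O=np.array([.6236,.1914,0])
Z=np.array([0,0,1.])
def W(x,y,z): return O+SX*x+SY*y+Z*z
def S(p): q=np.array(p)-O; return np.array([q@SX,q@SY,q[2]])
def down(xa): return np.c_[xa,np.cross(-Z,xa),-Z]
def rows(p0,R0,p1,R1,grip,n=None,vmax=55,wmax=9.5):
    rv=Ro.from_matrix(R0.T@R1).as_rotvec(); L=np.linalg.norm(p1-p0)*1000
    n=n or int(max(np.ceil(L/vmax),np.ceil(np.rad2deg(np.linalg.norm(rv))/wmax),1))
    p=p0.copy();R=R0.copy();out=[]
    for i in range(n):
        k=n-i; r=np.round(Ro.from_matrix(R.T@R1).as_rotvec()/k,3); t=np.round(R.T@(p1-p)*1000/k)
        out.append([float(v) for v in r]+[float(v) for v in t]+[grip]); p=p+R@t/1000; R=R@Ro.from_rotvec(r).as_matrix()
    return out,p,R
E
python3 - <<'E'
from plan import *
s=state(); p,R=s['ee_pos'],s['tool_rot']
Rg=down(SX)
import json
o,p,R=rows(p,R,W(-.142,0,.27),Rg,60)
print(len(o))
for r in o: print(json.dumps(r))
print(p,R)
E
```

```text
14
[-0.0, 0.0, -0.164, -33.0, -38.0, -3.0, 60]
[-0.0, 0.0, -0.164, -26.0, -43.0, -3.0, 60]
[-0.0, 0.0, -0.164, -19.0, -47.0, -3.0, 60]
[-0.0, 0.0, -0.164, -11.0, -49.0, -3.0, 60]
[-0.0, 0.0, -0.164, -2.0, -51.0, -3.0, 60]
[-0.0, 0.0, -0.164, 6.0, -50.0, -3.0, 60]
[-0.0, -0.0, -0.164, 14.0, -49.0, -3.0, 60]
[-0.0, -0.0, -0.164, 22.0, -46.0, -3.0, 60]
[-0.0, -0.0, -0.164, 29.0, -41.0, -3.0, 60]
[-0.0, -0.0, -0.164, 35.0, -36.0, -3.0, 60]
[-0.001, -0.0, -0.164, 41.0, -30.0, -3.0, 60]
[-0.0, -0.0, -0.164, 45.0, -23.0, -2.0, 60]
[-0.001, -0.0, -0.164, 48.0, -16.0, -3.0, 60]
[-0.0, -0.001, -0.164, 50.0, -7.0, -2.0, 60]
[0.56815355 0.06044008 0.26954892] [[ 3.89163012e-01  9.21168890e-01 -1.59065677e-04]
 [ 9.21168856e-01 -3.89163042e-01 -2.55751901e-04]
 [-2.97493177e-04 -4.69971675e-05 -9.99999955e-01]]
```

>>> drive_tool:
  moves:
    - [[0,0,-0.164,-33,-38,-15,60],[0,0,-0.164,-26,-43,-15,60],[0,0,-0.164,-19,-47,-15,60],[0,0,-0.164,-11,-49,-10,60],[0,0,-0.164,-2,-51,0,60],[0,0,-0.164,6,-50,0,60],[0,0,-0.164,14,-49,0,60],[0,0,-0.164,22,-46,0,60]]

```text
time_s: 1.1
ee_pos: [0.4392, -0.2054, 0.2815]
tool_rot: [[0.976, 0.219, -0.007], [0.219, -0.976, 0.004], [-0.006, -0.006, -1.0]]
ft_force: [-0.2, 0.0, -0.9]
gripper_width: 0.643
```

```bash
cat > go.py <<'E'
import sys,json
from plan import *
def show(p1,R1,grip,**k):
    s=state(); o,p,R=rows(s['ee_pos'],s['tool_rot'],p1,R1,grip,**k)
    for i in range(0,len(o),8): print(json.dumps(o[i:i+8]).replace('.0,',','))
    print(p,S(p))
E
python3 -c "
from go import *
show(W(-.142,0,.27),down(SX),60)"
```

```text
[[-0.001, 0, -0.158, 31, -39, 2, 60], [-0.002, 0.001, -0.158, 36, -33, 2, 60], [-0.001, 0, -0.159, 41, -27, 2, 60], [-0.002, 0.001, -0.158, 45, -20, 2, 60], [-0.001, 0, -0.159, 48, -13, 2, 60], [-0.002, 0.001, -0.158, 49, -5, 1, 60]]
[0.56880122 0.06067003 0.27045475] [-0.14174992 -0.0004398   0.27045475]
```

>>> drive_tool:
  moves:
    - [[-0.001,0,-0.158,31,-39,2,60],[-0.002,0,-0.158,36,-33,2,60],[-0.001,0,-0.159,41,-27,2,60],[-0.002,0,-0.158,45,-20,2,60],[-0.001,0,-0.159,48,-13,2,60],[-0.002,0,-0.158,49,-5,1,60],[0,0,0,0,0,0,60]]

```text
time_s: 1.98
ee_pos: [0.5668, 0.0747, 0.2674]
tool_rot: [[0.355, 0.935, -0.005], [0.935, -0.355, -0.001], [-0.003, -0.005, -1.0]]
ft_force: [-0.3, -0.3, -0.6]
gripper_width: 0.645
```

Run:
```python
from go import *
np.set_printoptions(precision=4,suppress=True)
s=state();print(s['ee_pos'],S(s['ee_pos']),s['joint_pos'],s['ft_force'])
p,d=grab_frame('wrist'); cv2.imwrite('pics/w1.png',p[:,:,::-1]); P=cloud('wrist',d,s)
L=(P-O); X=L@SX;Y=L@SY;H=P[...,2]
m=(H>.042)&(H<.058)&(abs(Y)<.08)&(X<-.1)&(X>-.2)
print('lip',m.sum(),np.percentile(X[m],[2,50,98]),np.median(H[m]),np.polyfit(Y[m],X[m],1))
m2=(H>.04)&(H<.06)&(X<-.1)&(X>-.2); print(Y[m2].min(),Y[m2].max())
m=(H>.088)&(H<.11)&(abs(Y)<.1)&(X<0.02)&(X>-.1)
print('lid',m.sum(),np.median(H[m]) if m.any() else 0,np.percentile(X[m],[1,5]) if m.any() else 0)
```

```text
[0.5668 0.0747 0.2674] [-0.1296  0.0069  0.2674] [ 15.2131  30.8985 -40.3615  90.7278  21.1718  66.5828  39.4561] [-0.2678 -0.3258 -0.6489]
lip 691 [-0.1459 -0.1433 -0.1409] 0.04958648669486965 [ 0.0028 -0.1433]
-0.09490149335003234 0.09405725400197701
lid 5090 0.09806383254240547 [-0.0183 -0.0156]
```

View pics/w1.png

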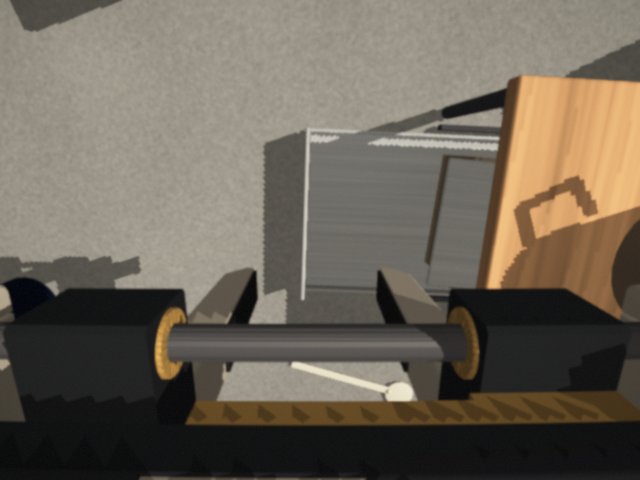

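The wrist view shows the lip as a vertical line at u≈305, v 130–300. The lid edge is near u≈435 and the board is on the right. The lip mid-plane measures x=-0.143 in the shelf frame, well aligned with the shelf.

```bash
python3 -c "
from go import *
show(W(-.1433,0,.20),down(SX),60,n=3)
s=state()
print(rows(W(-.1433,0,.2),down(SX),W(-.1433,0,.036),down(SX),60,n=4)[0])"
```

```text
[[-0.001, 0.002, 0.011, -4, 2, 22, 60], [-0.002, 0.002, 0.011, -3, 2, 23, 60], [-0.001, 0.002, 0.011, -4, 2, 22, 60]]
[0.56779461 0.05913353 0.20019236] [-1.43557130e-01 -1.11048914e-04  2.00192363e-01]
[[0.0, 0.0, 0.0, 0.0, 0.0, 41.0, 60], [0.0, 0.0, 0.0, 0.0, 0.0, 41.0, 60], [0.0, 0.0, 0.0, 0.0, 0.0, 41.0, 60], [0.0, 0.0, 0.0, 0.0, 0.0, 41.0, 60]]
```

>>> drive_tool:
  moves:
    - [[-0.001,0.002,0.011,-4,2,22,60],[-0.002,0.002,0.011,-4,2,23,60],[-0.001,0.002,0.011,-4,2,22,60],[0,0,0,0,0,40,60],[0,0,0,0,0,40,60],[0,0,0,0,0,20,60],[0,0,0,0,0,0,60]]

```text
time_s: 2.9
ee_pos: [0.5655, 0.0399, 0.0947]
tool_rot: [[0.415, 0.91, -0.003], [0.91, -0.415, -0.014], [-0.014, 0.003, -1.0]]
ft_force: [0.3, 0.2, 0.9]
gripper_width: 0.644
```

```bash
python3 -c "
from go import *
show(W(-.1433,0,.036),down(SX),60)
s=state();print(S(s['ee_pos']))"
```

```text
[[0.001, 0.007, -0.014, 10, -3, 29, 60], [0.002, 0.007, -0.014, 9, -3, 30, 60]]
[0.5676276  0.05904702 0.0355349 ] [-1.43701848e-01  9.08598287e-06  3.55348998e-02]
[-0.16222647 -0.00546715  0.09474013]
```

>>> drive_tool:
  moves:
    - [[0.001,0.007,-0.014,9,-3,0,60],[0,0.007,-0.014,9,-3,0,60],[0,0,0,0,0,0,60]]

```text
time_s: 3.28
ee_pos: [0.569, 0.0592, 0.0974]
tool_rot: [[0.39, 0.921, 0.007], [0.921, -0.39, 0.001], [0.003, 0.006, -1.0]]
ft_force: [0.5, -0.7, 0.2]
gripper_width: 0.649
```

```bash
python3 -c "
from go import *
show(W(-.1433,0,.036),down(SX),60,n=4)
s=state();print(S(s['ee_pos']))"
```

```text
[[0.002, -0.001, -0, -0, -0, 15, 60], [0.001, -0.001, -0, -0, -0, 15, 60], [0.002, -0.001, -0, -0, -1, 16, 60], [0.001, -0, -0, -0, -0, 15, 60]]
[0.56832919 0.05956817 0.0363966 ] [-0.14294861 -0.00043416  0.0363966 ]
[-0.14306431 -0.00121638  0.09739904]
```

>>> drive_tool:
  moves:
    - [[0.002,0,0,0,0,15,60],[0.002,0,0,0,0,15,60],[0.001,0,0,0,0,15,60],[0.001,0,0,0,0,13,60],[0,0,0,0,0,0,60]]

```text
time_s: 3.9
ee_pos: [0.5688, 0.0587, 0.0346]
tool_rot: [[0.39, 0.921, -0.001], [0.921, -0.39, 0.002], [0.002, -0.001, -1.0]]
ft_force: [0.0, -0.5, -1.0]
gripper_width: 0.641
```

```bash
python3 -c "
from go import *
show(W(-.1433,0,.036),down(SX),60,n=1)
s=state();print(S(s['ee_pos']),s['ft_force'])"
```

```text
[[-0.001, -0.002, -0, 0, -1, -1, 60]]
[0.5678538  0.05908667 0.03562486] [-0.14357724 -0.00018382  0.03562486]
[-0.14357593 -0.00118249  0.03462353] [ 0.03950635 -0.50893197 -0.96629423]
```

Close on the lip.

>>> drive_tool:
  moves:
    - [[0,0,0,0,0,0,30],[0,0,0,0,0,0,10],[0,0,0,0,0,0,0],[0,0,0,0,0,0,0],[0,0,0,0,0,0,0],[0,0,0,0,0,0,0]]
  force: 30

```text
time_s: 4.65
ee_pos: [0.5699, 0.0589, 0.0361]
tool_rot: [[0.39, 0.921, 0.002], [0.921, -0.39, 0.003], [0.003, 0.001, -1.0]]
ft_force: [1.1, 0.0, 1.2]
gripper_width: 0.053
```

>>> drive_tool:
  moves:
    - [[0,0,0,-2,0,0,0],[0,0,0,-3,0,0,0],[0,0,0,-4,0,0,0],[0,0,0,-5,0,0,0],[0,0,0,-6,0,0,0],[0,0,0,-6,0,0,0],[0,0,0,-6,0,0,0],[0,0,0,-6,0,0,0]]

```text
time_s: 5.65
ee_pos: [0.562, 0.0406, 0.0361]
tool_rot: [[0.38, 0.925, 0.02], [0.924, -0.381, 0.031], [0.037, 0.007, -0.999]]
ft_force: [3.0, 4.7, -2.8]
gripper_width: 0.055
```

```bash
python3 -c "
from go import *
s=state();print(S(s['ee_pos']),s['ft_force'],s['tool_rot'])"
```

```text
[-0.16286108 -0.0020319   0.03610149] [ 3.00664096  4.66013644 -2.83234687] [[ 0.3804136   0.92459649  0.02016987]
 [ 0.9240913  -0.38088841  0.0312936 ]
 [ 0.03661643  0.00673429 -0.9993067 ]]
```

```bash
python3 -c "
from go import *
show(W(-.3083,0,.036),down(SX),0,n=15)"
```

```text
[[0, -0.002, 0.001, -10, -0, -0, 0], [0, -0.002, 0.001, -10, -0, -0, 0], [0.001, -0.003, 0.001, -10, -0, -0, 0], [0, -0.002, 0.001, -10, -0, -0, 0], [0.001, -0.003, 0, -10, -0, -0, 0], [0, -0.002, 0.001, -10, -0, -0, 0], [0.001, -0.003, 0, -9, -0, -0, 0], [0, -0.002, 0.001, -10, -0, -0, 0]]
[[0.001, -0.003, 0, -9, -0, -0, 0], [0, -0.002, 0.001, -10, -0, -1, 0], [0.001, -0.003, 0, -9, -1, -0, 0], [0, -0.002, 0.001, -10, -0, -0, 0], [0.001, -0.003, 0, -9, -1, -1, 0], [0, -0.002, 0.001, -10, -0, -0, 0], [0.001, -0.003, 0, -9, -1, -1, 0]]
[ 0.50341344 -0.09202071  0.03618264] [-0.30785063  0.00032086  0.03618264]
```

>>> drive_tool:
  moves:
    - [[0,-0.005,0,-7,0,0,0],[0,-0.005,0,-8,0,0,0],[0,-0.005,0,-9,0,0,0],[0,-0.005,0,-10,0,0,0],[0,-0.005,0,-10,0,0,0],[0,-0.005,0,-10,0,0,0],[0,-0.005,0,-10,0,0,0],[0,-0.005,0,-10,0,0,0]]

```text
time_s: 6.65
ee_pos: [0.5406, -0.0098, 0.0361]
tool_rot: [[0.373, 0.928, 0.022], [0.927, -0.373, 0.024], [0.03, 0.011, -0.999]]
ft_force: [2.1, 5.0, -1.5]
gripper_width: 0.06
```

```bash
python3 -c "
from go import *
s=state();print(S(s['ee_pos']),s['ft_force']);show(W(-.3083,0,.036),down(SX),0,n=8)"
```

```text
[-0.21761635 -0.00192086  0.0360735 ] [ 2.06984551  4.99076367 -1.52866667]
[[0.001, -0.004, 0.002, -11, -0, -0, 0], [0.001, -0.004, 0.002, -11, -0, -0, 0], [0.002, -0.004, 0.002, -11, -1, -0, 0], [0.001, -0.004, 0.002, -12, -0, -0, 0], [0.002, -0.004, 0.002, -11, -1, -0, 0], [0.001, -0.004, 0.003, -12, -0, -1, 0], [0.002, -0.003, 0.002, -11, -0, -0, 0], [0.001, -0.004, 0.003, -12, -1, -0, 0]]
[ 0.50328643 -0.09281427  0.03555723] [-3.08630992e-01  1.28795241e-04  3.55572288e-02]
```

>>> drive_tool:
  moves:
    - [[0,-0.005,0.002,-10,0,0,0],[0,-0.005,0.002,-10,0,0,0],[0,-0.005,0.002,-10,0,0,0],[0,-0.005,0.002,-10,0,0,0],[0,-0.005,0.002,-10,0,0,0],[0,-0.005,0.002,-9,0,0,0],[0,-0.005,0.002,-8,0,0,0],[0,-0.005,0.002,-8,0,0,0]]

```text
time_s: 7.65
ee_pos: [0.5184, -0.0619, 0.0361]
tool_rot: [[0.381, 0.924, 0.022], [0.924, -0.381, 0.015], [0.023, 0.015, -1.0]]
ft_force: [3.3, 4.8, -1.9]
gripper_width: 0.053
```

```bash
python3 -c "
from go import *
s=state();print(S(s['ee_pos']),s['ft_force']);show(W(-.3083,0,.036),down(SX),0,n=8)"
```

```text
[-0.2742741  -0.00174755  0.03607769] [ 3.28137573  4.79892227 -1.94317182]
[[0.002, -0.003, 0.001, -4, -0, -0, 0], [0.002, -0.003, 0.001, -4, -0, -0, 0], [0.002, -0.003, 0.001, -4, -0, -0, 0], [0.002, -0.003, 0.001, -4, -0, -0, 0], [0.002, -0.003, 0.001, -5, -0, -0, 0], [0.002, -0.003, 0.001, -4, -1, -0, 0], [0.001, -0.002, 0.001, -5, -0, -0, 0], [0.002, -0.003, 0.002, -4, -1, -0, 0]]
[ 0.50347428 -0.09250807  0.0356611 ] [-3.08275809e-01  7.50215227e-05  3.56611028e-02]
```

>>> drive_tool:
  moves:
    - [[0.002,-0.004,0.001,-8,0,0,0],[0.002,-0.004,0.001,-8,0,0,0],[0.002,-0.004,0.001,-7,0,0,0],[0.002,-0.004,0.001,-7,0,0,0],[0.002,-0.004,0.001,-6,0,0,0],[0.002,-0.004,0,-6,0,0,0],[0,0,0,-6,0,0,0],[0,0,0,-6,0,0,0]]

```text
time_s: 8.65
ee_pos: [0.5061, -0.0906, 0.0361]
tool_rot: [[0.374, 0.927, 0.022], [0.926, -0.375, 0.032], [0.038, 0.008, -0.999]]
ft_force: [5.9, 10.9, -8.3]
gripper_width: 0.055
```

```bash
python3 -c "
from go import *
s=state();print(S(s['ee_pos']),s['ft_force']);show(W(-.3083,0,.036),down(SX),0,n=8)"
```

```text
[-0.30549057 -0.00164714  0.03612378] [ 5.85506902 10.94326795 -8.28128181]
[[0.001, -0.005, 0.002, -0, -0, 0, 0], [0.001, -0.005, 0.002, -0, -0, 0, 0], [0.001, -0.005, 0.002, -0, -0, 0, 0], [0.001, -0.005, 0.002, -1, -0, 0, 0], [0.001, -0.004, 0.002, -0, -0, 0, 0], [0.001, -0.005, 0.002, -1, -1, 0, 0], [0.001, -0.004, 0.002, -0, -0, 0, 0], [0.001, -0.005, 0.002, -1, -1, 0, 0]]
[ 0.50314811 -0.0926111   0.03607756] [-0.30849773  0.00033532  0.03607756]
```

At the stop (the force has more than doubled). Release and lift.

>>> drive_tool:
  moves:
    - [[0,0,0,0,0,0,0],[0,0,0,0,0,0,20],[0,0,0,0,0,0,40],[0,0,0,0,0,0,40],[0,-0.01,0,0,0,-15,40],[0,-0.01,0,0,0,-35,40],[0,0,0,0,0,-50,40],[0,0,0,0,0,-50,40]]

```text
time_s: 9.65
ee_pos: [0.4996, -0.096, 0.1863]
tool_rot: [[0.376, 0.927, 0.0], [0.926, -0.376, 0.01], [0.009, -0.003, -1.0]]
ft_force: [0.6, -0.7, 1.0]
gripper_width: 0.428
```

Run:
```python
from go import *
np.set_printoptions(precision=4,suppress=True)
s=state();print(S(s['ee_pos']),s['ft_force'],s['joint_pos'])
for n in ['top','scene']:
    p,d=grab_frame(n); cv2.imwrite(f'pics/{n}2.png',p[:,:,::-1]); P=cloud(n,d)
    L=P-O;X=L@SX;Y=L@SY;H=P[...,2]
    m=(H>.091)&(H<.105)&(abs(Y)<.1)&(X>-.25)&(X<0)
    if m.sum():
        r=cv2.minAreaRect((np.c_[X[m],Y[m]]*1000).astype(np.float32)); print(n,'lid',m.sum(),r,cv2.boxPoints(r).tolist(),np.median(H[m]))
    m=(H>.042)&(H<.056)&(abs(Y)<.12)&(X>-.36)&(X<-.27)
    print(n,'lip',m.sum(),np.percentile(X[m],[2,50,98]) if m.any() else 0)
```

```text
[-0.313   0.0023  0.1863] [ 0.5777 -0.7084  1.0158] [ 36.6136  31.0426 -41.9248 107.0252  25.3224  51.6719  50.5925]
top lid 3412 ((-109.79121398925781, 6.1797943115234375), (130.1196746826172, 139.29222106933594), 86.73622131347656) [[-183.0283966064453, -54.80936050415039], [-43.96211624145508, -62.73966598510742], [-36.55403137207031, 67.1689453125], [-175.6203155517578, 75.09925842285156]] 0.0976091132665059
top lip 92 [-0.3081 -0.3056 -0.3033]
scene lid 2796 ((-110.00499725341797, 7.391693115234375), (130.34756469726562, 139.07379150390625), 86.6160888671875) [[-183.26760864257812, -53.563968658447266], [-44.4362907409668, -61.772945404052734], [-36.74238586425781, 68.34735107421875], [-175.57369995117188, 76.55633544921875]] 0.09684595945311358
scene lip 151 [-0.3086 -0.306  -0.3036]
```

View pics/scene2.png

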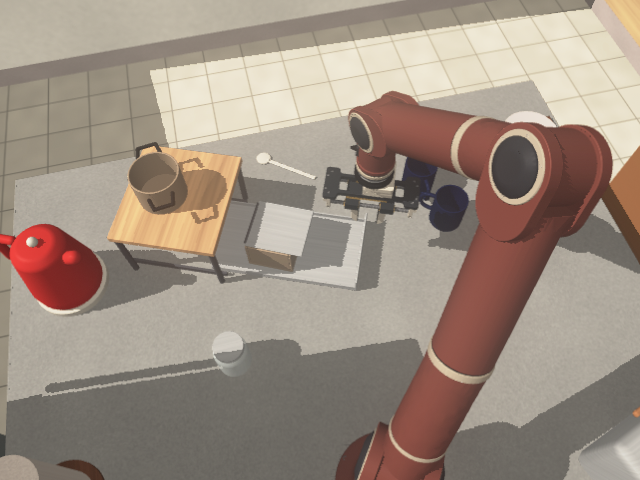

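View pics/top2.png

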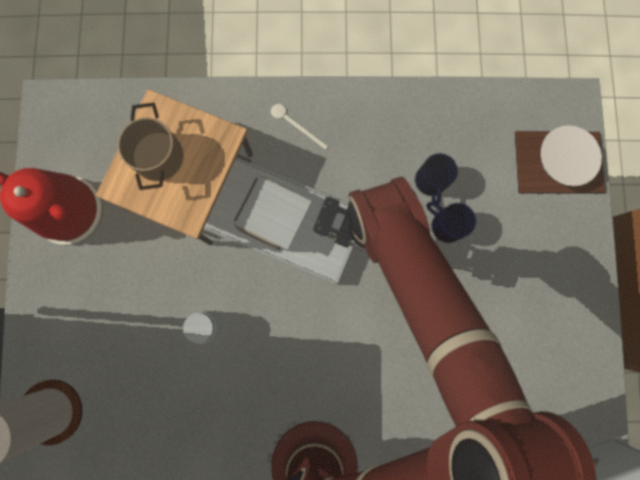

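The tray is at its stop: the lip's mid-plane is at x=-0.306, so it is about 0.188 out. The caddy is on the tray with the lid shut, and the lid front in the scene view is at about (310,215)–(293,270). The caddy is yawed about -3°. Next I tilt the tool 45° and stage it in front of the lid edge.

```bash
cat >> go.py <<'E'
ca=ang-np.deg2rad(3.2); CX=np.array([np.cos(ca),np.sin(ca),0]); CY=np.array([-np.sin(ca),np.cos(ca),0])
F=W(-.1795,.0105,.093)
def tilt(deg):
    t=np.deg2rad(deg); z=CX*np.sin(t)-Z*np.cos(t); x=-CY; return np.c_[x,np.cross(z,x),z]
def tcp(a,z,deg=45,b=0):  # upper tip corner at F + a*CX, height z
    R=tilt(deg); up=-R[:,1]
    return F+CX*a+CY*b+Z*(z-F[2]) -up*.0075 - R[:,2]*.011, R
def C(p,R): # tip corner in caddy coords
    q=p+R[:,2]*.011-R[:,1]*.0075-F; return np.round([q@CX,q@CY,q[2]+F[2]],4)
def push(th,hx=.135,r=.123):
    if th<np.pi/4: a=.135-.135*np.cos(th)+.0085; z=.093+.135*np.sin(th)-.0085
    else: a=.135-r*np.cos(th); z=.093+r*np.sin(th)
    return tcp(a,z)
E
python3 -c "
from go import *
p,R=tcp(-.05,.135); show(p,R,0)"
```

```text
[[0.054, 0.057, 0.141, 6, -1, 5, 0], [0.054, 0.057, 0.141, 6, -2, 5, 0], [0.054, 0.057, 0.141, 5, -2, 6, 0], [0.054, 0.057, 0.141, 4, -3, 6, 0], [0.054, 0.057, 0.141, 4, -3, 6, 0], [0.054, 0.057, 0.141, 3, -3, 7, 0], [0.054, 0.057, 0.141, 2, -3, 7, 0], [0.054, 0.057, 0.141, 1, -3, 7, 0]]
[[0.054, 0.057, 0.142, 0, -2, 8, 0], [0.054, 0.057, 0.141, -0, -2, 8, 0], [0.053, 0.057, 0.142, -2, -2, 8, 0]]
[ 0.51591051 -0.02608318  0.1372038 ] [-0.24225197  0.01448951  0.1372038 ]
```

>>> drive_tool:
  moves:
    - [[0.054,0.057,0.141,0,0,-2,20],[0.054,0.057,0.141,0,0,-2,0],[0.054,0.057,0.141,0,0,-2,0],[0.054,0.057,0.141,0,0,0,0],[0.054,0.057,0.141,0,0,0,0],[0.054,0.057,0.141,0,0,0,0],[0.054,0.057,0.141,0,0,0,0],[0.054,0.057,0.141,0,0,0,0]]

```text
time_s: 10.75
ee_pos: [0.5001, -0.0968, 0.192]
tool_rot: [[0.991, 0.023, 0.133], [-0.056, -0.825, 0.562], [0.123, -0.564, -0.816]]
ft_force: [-0.4, -0.2, 0.3]
gripper_width: 0.008
```

```bash
python3 -c "
from go import *
s=state();print(S(s['ee_pos']),s['joint_pos'])
p,R=tcp(-.05,.135); show(p,R,0)"
```

```text
[-0.31356921  0.00154055  0.19198174] [ 54.60687257  37.33871146 -41.7505389  106.61099241 -15.21586007
  48.25139819  28.0768691 ]
[[0.051, 0.054, 0.128, 2, -9, 29, 0], [0.051, 0.054, 0.128, -1, -8, 29, 0], [0.051, 0.054, 0.128, -3, -5, 29, 0]]
[ 0.51630815 -0.02693436  0.13747866] [-0.24288109  0.01379177  0.13747866]
```

>>> drive_tool:
  moves:
    - [[0.051,0.054,0.128,1,-4,12,0],[0.051,0.054,0.128,0,-4,14,0],[0.051,0.054,0.128,-2,-3,14,0],[0,0,0,0,0,8,0],[0,0,0,0,0,0,0]]

```text
time_s: 11.38
ee_pos: [0.5078, -0.0611, 0.1565]
tool_rot: [[0.891, -0.329, 0.314], [-0.455, -0.627, 0.632], [-0.011, -0.706, -0.708]]
ft_force: [-0.2, 1.1, -0.2]
gripper_width: 0.007
```

```bash
python3 -c "
from go import *
s=state();print(S(s['ee_pos']),s['joint_pos'],C(s['ee_pos'],s['tool_rot']))
p,R=tcp(-.04,.11); show(p,R,0,n=3)"
```

```text
[-0.27765629  0.0082784   0.15654668] [ 58.62660658  42.57912778 -45.7251151  117.16969619 -32.26532869
  30.65371181  23.19809145] [-0.0848 -0.0079  0.154 ]
[[0.001, -0.001, -0.006, -3, -0, 21, 0], [0, -0.001, -0.007, -2, -0, 21, 0], [0.001, -0.001, -0.006, -3, -0, 21, 0]]
[ 0.52041978 -0.01761909  0.11201285] [-0.23270001  0.01363255  0.11201285]
```

>>> drive_tool:
  moves:
    - [[0.001,-0.001,-0.006,-3,0,20,0],[0,-0.001,-0.007,-2,0,21,0],[0.001,-0.001,-0.006,-3,0,21,0],[0,0,0,0,0,0,0]]

```text
time_s: 11.88
ee_pos: [0.5251, -0.0192, 0.1133]
tool_rot: [[0.899, -0.302, 0.316], [-0.437, -0.642, 0.63], [0.012, -0.705, -0.709]]
ft_force: [-0.2, -0.3, 0.5]
gripper_width: 0.005
```

Run:
```python
from go import *
s=state();print(S(s['ee_pos']),s['joint_pos'],C(s['ee_pos'],s['tool_rot']))
p,d=grab_frame('wrist'); cv2.imwrite('pics/w3.png',p[:,:,::-1])
P=cloud('wrist',d,s);L=P-O;X=L@SX;Y=L@SY;H=P[...,2]
m=(H>.091)&(H<.105)&(abs(Y)<.1)&(X>-.21)&(X<0)
r=cv2.minAreaRect((np.c_[X[m],Y[m]]*1000).astype(np.float32)); print(m.sum(),r,cv2.boxPoints(r).tolist(),np.median(H[m]))
p,R=tcp(-.025,.072); show(p,R,0,n=3)
```

```text
[-0.23236554  0.00869046  0.11326422] [ 53.87037456  48.22778325 -47.44387684 119.43675133 -33.59456112
  20.38013855  25.48012961] [-0.0396 -0.0047  0.1107]
27547 ((-111.02577209472656, 5.2151641845703125), (130.5343475341797, 139.32366943359375), 86.41132354736328) [[-184.63629150390625, -55.563663482666016], [-45.585819244384766, -64.28438568115234], [-37.415252685546875, 65.99398803710938], [-176.46572875976562, 74.71471405029297]] 0.09826521845712918
[[0.001, -0.003, 0.004, -2, 6, 13, 0], [0.001, -0.003, 0.003, -2, 5, 13, 0], [0.002, -0.002, 0.004, -2, 6, 12, 0]]
[ 0.52703258 -0.00444279  0.07467959] [-0.21798865  0.01267328  0.07467959]
```

View pics/w3.png

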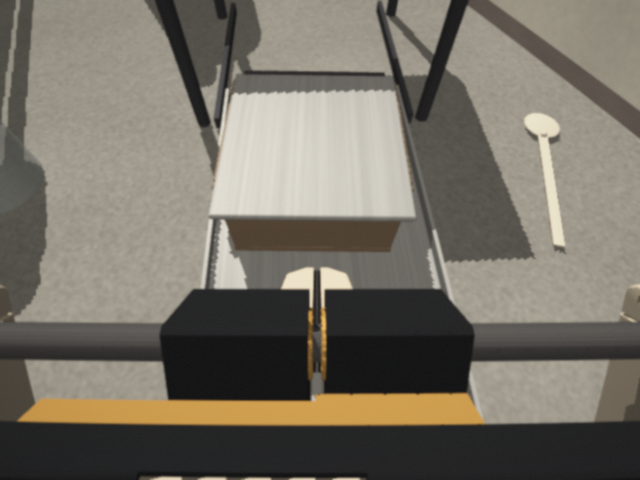

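The wrist view shows the lid's front edge at v≈217, u 210–413, with the closed fingers at u≈317, centred on it. Joint 6 is nearing its lower limit, so I'll ease the tilt to 36°.

```bash
cat >> go.py <<'E'
F=W(-.1803,.0098,.093)
def push(th,deg=36,s=.015):
    t=np.deg2rad(deg)
    if th<np.pi/2-t: a=.135-.135*np.cos(th)+s*np.sin(t); z=.093+.135*np.sin(th)-s*np.cos(t)
    else: a=.135-(.135-s)*np.cos(th); z=.093+(.135-s)*np.sin(th)
    return tcp(a,z,deg)
E
python3 -c "
from go import *
p,R=tcp(-.022,.072,36); show(p,R,0,n=4)"
```

```text
[[-0.038, -0.002, 0.003, -1, 3, 10, 0], [-0.039, -0.002, 0.002, -1, 3, 10, 0], [-0.038, -0.002, 0.002, -2, 3, 10, 0], [-0.039, -0.003, 0.003, -1, 2, 10, 0]]
[ 0.52947235 -0.0016943   0.07636354] [-0.214507    0.01149653  0.07636354]
```

>>> drive_tool:
  moves:
    - [[-0.038,-0.002,0.003,-1,3,10,0],[-0.039,-0.002,0.002,-1,3,10,0],[-0.038,-0.002,0.002,-2,3,10,0],[-0.039,-0.003,0.003,-1,2,10,0],[0,0,0,0,0,0,0]]

```text
time_s: 12.55
ee_pos: [0.5345, -0.0073, 0.0796]
tool_rot: [[0.896, -0.355, 0.268], [-0.445, -0.731, 0.517], [0.012, -0.582, -0.813]]
ft_force: [-0.3, -0.3, 0.2]
gripper_width: 0.007
```

Run:
```python
from go import *
s=state();print(S(s['ee_pos']),s['joint_pos'],C(s['ee_pos'],s['tool_rot']),s['ft_force'])
p,R=tcp(.010,.068,36); show(p,R,0,n=4)
```

```text
[-0.21766169  0.00465303  0.07963842] [ 42.12507627  45.16210798 -37.89515064 119.0667752  -32.31430662
  16.77934175  19.65657658] [-0.0245 -0.0073  0.0751] [-0.30926563 -0.29639781  0.192457  ]
[[0.002, -0.003, 0.001, -2, -6, 6, 0], [0.002, -0.003, 0.001, -2, -6, 7, 0], [0.002, -0.003, 0.001, -2, -6, 6, 0], [0.001, -0.004, 0, -1, -6, 7, 0]]
[0.54369264 0.02689451 0.0725135 ] [-0.18263726  0.00953272  0.0725135 ]
```

>>> drive_tool:
  moves:
    - [[0.002,-0.003,0,-2,-6,6,0],[0.002,-0.003,0,-2,-6,7,0],[0.002,-0.003,0,-2,-6,6,0],[0.001,-0.003,0,-1,-5,6,0],[0,0,0,0,0,0,0]]

```text
time_s: 13.18
ee_pos: [0.5443, 0.0259, 0.0731]
tool_rot: [[0.898, -0.354, 0.262], [-0.44, -0.726, 0.528], [0.003, -0.589, -0.808]]
ft_force: [-0.3, 0.5, -0.2]
gripper_width: 0.011
```

Run:
```python
from go import *
s=state();print(S(s['ee_pos']),s['joint_pos'],C(s['ee_pos'],s['tool_rot']),s['ft_force'])
p,d=grab_frame('wrist'); cv2.imwrite('pics/w4.png',p[:,:,::-1])
for th in [.15,.5]:
  p,R=push(th); show(p,R,0)
```

```text
[-0.18327937  0.00856012  0.07311941] [ 38.78914109  46.50071087 -38.78386506 118.97091294 -33.68239078
  14.19287828  18.34938295] [ 0.0096 -0.0014  0.0686] [-0.31028774  0.50227507 -0.16162615]
[[-0.001, -0.003, 0.001, -1, -20, -26, 0]]
[0.54369718 0.02671791 0.10582969] [-0.18279815  0.00945976  0.10582969]
[[-0.001, -0.002, 0.001, -1, -29, -26, 0], [-0, -0.001, 0, -0, -29, -27, 0]]
[0.55019158 0.04007819 0.15002031] [-0.16796346  0.00868119  0.15002031]
```

View pics/w4.png

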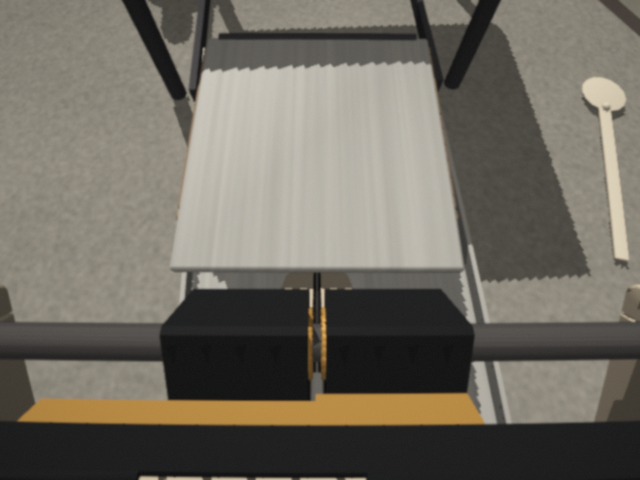

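The lid edge is at v≈268 and hides the fingertips, so the tip is under the overhang. Lift.

>>> drive_tool:
  moves:
    - [[0,-0.001,0,0,-7,-9,0],[0,-0.001,0,0,-7,-9,0],[0,-0.001,0,0,-7,-9,0],[0,0,0,0,-7,-9,0],[0,0,0,0,-7,-8,0],[0,0,0,0,0,0,0]]

```text
time_s: 13.98
ee_pos: [0.5453, 0.0266, 0.1339]
tool_rot: [[0.898, -0.355, 0.261], [-0.44, -0.727, 0.527], [0.003, -0.588, -0.809]]
ft_force: [0.1, -0.4, -1.5]
gripper_width: 0.006
```

```bash
cat > chk.py <<'E'
from go import *
np.set_printoptions(precision=4,suppress=True)
def chk(tag,n='wrist'):
    s=state();print(s['time_s'],s['joint_pos'],C(s['ee_pos'],s['tool_rot']),s['ft_force'])
    p,d=grab_frame(n); cv2.imwrite(f'pics/{tag}.png',p[:,:,::-1]); P=cloud(n,d,s)
    L=P-F; X=L@CX; Y=L@CY; H=P[...,2]
    m=(H>.11)&(abs(Y)<.065)&(X>0)&(X<.2)&(H<.26)
    if n=='wrist': m[275:,160:480]=0
    if m.sum()>50:
        A=np.c_[X[m],H[m]]; c=A.mean(0); w,v=np.linalg.eigh(np.cov((A-c).T)); dd=v[:,1]*np.sign(v[1,1])
        print('lid fit',m.sum(),'theta',np.pi-np.arctan2(dd[1],dd[0]),'resid',np.sqrt(w[0]),'top',A[:,1].max(),A[A[:,1].argmax()])
    return s
E
python3 - <<'E'
from chk import *
chk('w5')
for th in [.6,.9]:
  p,R=push(th); show(p,R,0,vmax=20)
E
```

```text
13.975 [ 37.7904  38.7362 -36.6478 116.9878 -33.7891  22.6579  14.2628] [ 0.0107 -0.002   0.1295] [ 0.0985 -0.3754 -1.5268]
lid fit 29203 theta 0.3108597786628251 resid 0.0007495758457222633 top 0.14125592594637335 [0.0095 0.1413]
[[0, -0.001, 0.001, -1, -17, -5, 0], [0, -0.001, 0, -1, -17, -5, 0]]
[0.5529 0.0469 0.1615] [-0.1607  0.0088  0.1615]
[[0, -0.001, 0, -0, -18, -4, 0], [0, -0, 0, -1, -19, -5, 0], [0, -0.001, 0.001, -0, -18, -4, 0], [0, -0, 0, -1, -19, -5, 0]]
[0.565  0.0717 0.1915] [-0.133   0.0073  0.1915]
```

View pics/w5.png

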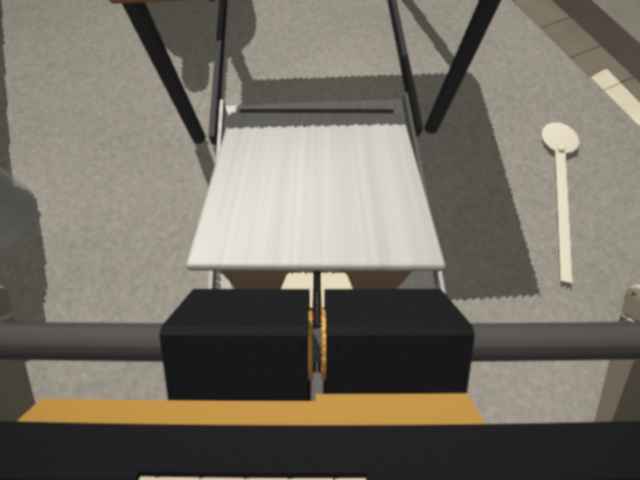

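The lid is up to 0.31 rad and resting on the fingers. Continue.

>>> drive_tool:
  moves:
    - [[0,0,0,0,-12,-3,0],[0,0,0,0,-12,-3,0],[0,0,0,0,-12,-3,0],[0,0,0,0,-12,-3,0],[0,0,0,0,-12,-3,0],[0,0,0,0,0,0,0]]

```text
time_s: 14.78
ee_pos: [0.564, 0.066, 0.1844]
tool_rot: [[0.898, -0.354, 0.26], [-0.439, -0.727, 0.528], [0.002, -0.589, -0.808]]
ft_force: [0.0, -0.4, -0.8]
gripper_width: 0.005
```

Run:
```python
from chk import *
chk('w6')
for th in [.9,1.2,1.5]:
  p,R=push(th); show(p,R,0,vmax=15)
```

```text
14.775 [ 31.6667  33.4519 -34.2093 113.2564 -33.865   27.8347   7.1728] [ 0.0543 -0.0014  0.1799] [ 0.0475 -0.4411 -0.7787]
lid fit 23011 theta 0.16539174986941996 resid 0.018736823281158128 top 0.19815471910102947 [0.0482 0.1982]
[[-0, -0.001, 0.001, -1, -9, -2, 0]]
[0.5654 0.0713 0.1906] [-0.1333  0.0068  0.1906]
[[-0, -0, 0, -0, -11, 0, 0], [-0, -0, 0, -0, -12, 1, 0], [-0, -0, 0.001, -1, -11, 0, 0], [-0, -0.001, 0, -0, -12, 1, 0]]
[0.5796 0.1003 0.2092] [-0.101   0.005   0.2092]
[[-0, -0, 0, -0, -13, 3, 0], [-0, -0, 0, -0, -13, 3, 0], [-0, -0, 0, -0, -13, 2, 0], [-0, -0, 0, -0, -13, 3, 0], [-0, -0, 0.001, -1, -13, 2, 0], [-0, -0.001, 0, -0, -14, 3, 0]]
[0.595  0.1317 0.2172] [-0.0662  0.0031  0.2172]
```

View pics/w6.png

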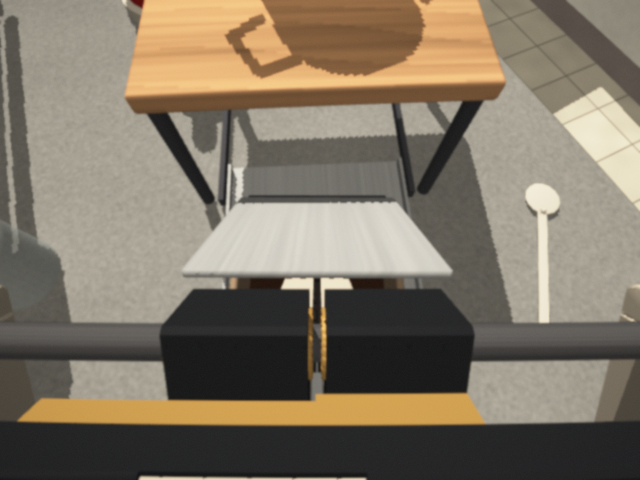

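The lid edge is at v≈272 with its top at z≈0.198, so it is at about 0.85 rad. Continue past vertical.

>>> drive_tool:
  moves:
    - [[0,0,0,0,-11,-1,0],[0,0,0,0,-11,0,0],[0,0,0,0,-12,1,0],[0,0,0,0,-12,1,0],[0,0,0,0,-12,2,0],[0,0,0,0,0,0,0]]

```text
time_s: 15.58
ee_pos: [0.5861, 0.113, 0.2173]
tool_rot: [[0.899, -0.355, 0.258], [-0.439, -0.726, 0.529], [-0.001, -0.589, -0.808]]
ft_force: [-0.1, 0.2, 0.3]
gripper_width: 0.005
```

```bash
sed -i 's/(X<.2)/(X<.145)/' chk.py
python3 - <<'E'
from chk import *
chk('w7')
for th in [1.5,1.7]:
  p,R=push(th); show(p,R,0,vmax=15)
E
```

```text
15.575 [ 24.3033  30.9959 -31.4693 109.0216 -32.9502  30.5733  -0.3343] [ 0.1062 -0.0005  0.2128] [-0.0715  0.2014  0.2934]
lid fit 4433 theta 1.3626161805057437 resid 0.0017631828499043416 top 0.2273342715325368 [0.107  0.2273]
[[-0, 0.001, -0, -0, -9, 6, 0], [-0, 0, -0, -1, -8, 6, 0]]
[0.5941 0.1314 0.2171] [-0.0668  0.0038  0.2171]
[[-0, 0, -0, -0, -9, 7, 0], [-0, 0, -0, -0, -9, 7, 0], [-0, 0.001, -0, -0, -9, 6, 0], [-0, 0, -0, -1, -9, 7, 0]]
[0.6047 0.1531 0.2161] [-0.0426  0.0025  0.2161]
```

View pics/w7.png

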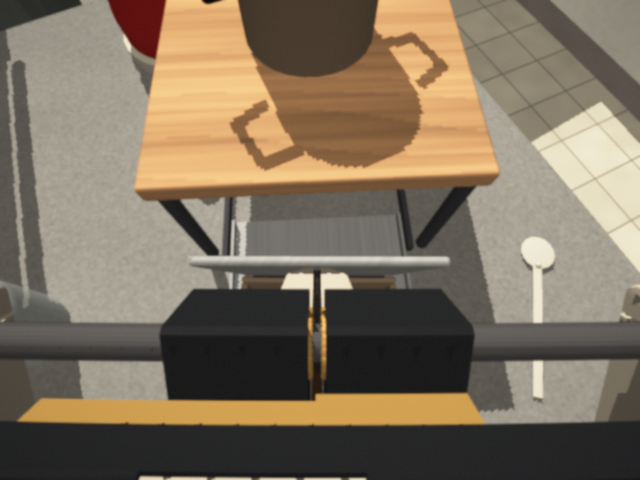

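The lid is at 1.36 rad, nearly upright (edge at v≈262). Push on to about 1.7.

>>> drive_tool:
  moves:
    - [[0,0,0,0,-9,7,0],[0,0,0,0,-9,7,0],[0,0,0,0,-9,7,0],[0,0,0,0,-8,7,0],[0,0,0,0,0,0,0]]

```text
time_s: 16.25
ee_pos: [0.6065, 0.1553, 0.2137]
tool_rot: [[0.898, -0.358, 0.256], [-0.44, -0.726, 0.529], [-0.003, -0.588, -0.809]]
ft_force: [-0.1, -0.6, -0.2]
gripper_width: 0.006
```

Run:
```python
from chk import *
chk('w8'); chk('s8','scene')
for th in [1.7]:
  p,R=push(th); show(p,R,0,vmax=15)
```

```text
16.25 [ 17.9782  32.3668 -29.6166 106.4314 -32.2536  28.9566  -4.8535] [ 0.1532 -0.0003  0.2092] [-0.1159 -0.6499 -0.1872]
16.3 [ 18.0252  32.3587 -29.5949 106.4525 -32.2487  28.9577  -4.8441] [ 0.1525 -0.0006  0.2091] [ 0.5791 -0.479   0.4499]
lid fit 162 theta 1.4857910086922006 resid 0.005819331897404002 top 0.25964727961780765 [0.1169 0.2596]
[[0.001, 0.001, -0.003, -1, -1, -3, 0]]
[0.6052 0.1534 0.2165] [-0.0421  0.0021  0.2165]
```

View pics/w8.png

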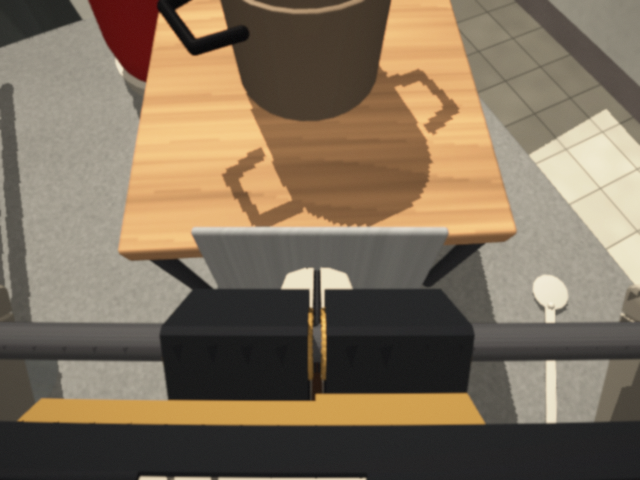

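The lid is now over, with its underside facing the camera and its top edge at v≈232. Back the tool straight off.

>>> drive_tool:
  moves:
    - [[0,0,0,0,8,-6,0],[0,0,0,0,16,-12,0],[0,0,0,0,24,-18,0],[0,0,0,0,24,-24,0],[0,0,0,0,24,-30,0],[0,0,0,0,20,-30,0],[0,0,0,0,0,0,0],[0,0,0,0,0,0,0]]

```text
time_s: 17.35
ee_pos: [0.5293, -0.0061, 0.2422]
tool_rot: [[0.892, -0.368, 0.261], [-0.452, -0.724, 0.522], [-0.003, -0.584, -0.812]]
ft_force: [0.1, -0.4, -0.8]
gripper_width: 0.005
```

Run:
```python
from chk import *
chk('w9');
for n in ['scene','top']:
    p,d=grab_frame(n); cv2.imwrite(f'pics/{n}9.png',p[:,:,::-1]); P=cloud(n,d)
    L=P-O;X=L@SX;Y=L@SY;H=P[...,2]
    m=(H>.042)&(H<.056)&(abs(Y)<.1)&(X>-.36)&(X<-.27); print(n,'lip',m.sum(),np.percentile(X[m],[50]) if m.any() else 0)
    if n=='top':
      for nm,(a,b,c,e) in dict(mugs=(400,500,140,260),jar=(175,225,300,350),pot=(100,200,95,200)).items():
        q=P[c:e,a:b].reshape(-1,3); q=q[(q[:,2]>(.19 if nm=='pot' else .05))&(q[:,2]<(.3 if nm=='pot' else .12))]; print(nm,q.min(0),q.max(0))
```

```text
17.35 [ 40.8113  26.5672 -32.8413 111.7588 -32.4781  40.4183   9.2053] [-0.0258 -0.0021  0.2377] [ 0.1007 -0.3658 -0.8255]
lid fit 2194 theta 1.7726477897988593 resid 0.000607043212541323 top 0.13995653976492145 [0.1449 0.14  ]
scene lip 138 [-0.3063]
top lip 0 0
mugs [ 0.5171 -0.3685  0.0502] [ 0.7121 -0.2494  0.0971]
jar [0.2833 0.214  0.0505] [0.3536 0.2839 0.1156]
pot [0.5917 0.2757 0.1901] [0.7717 0.3861 0.2571]
```

View pics/w9.png

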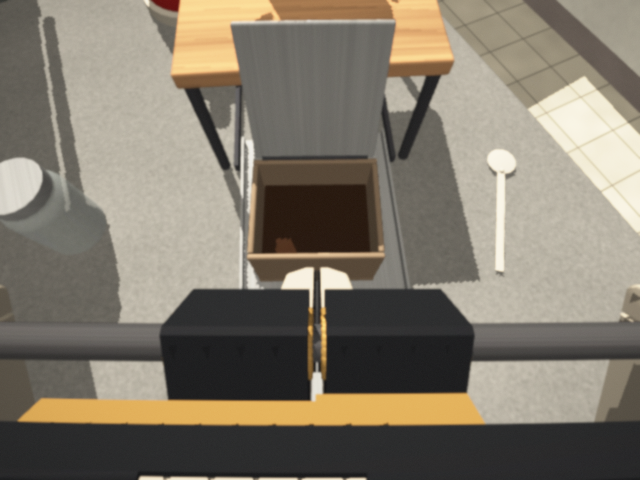

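View pics/scene9.png

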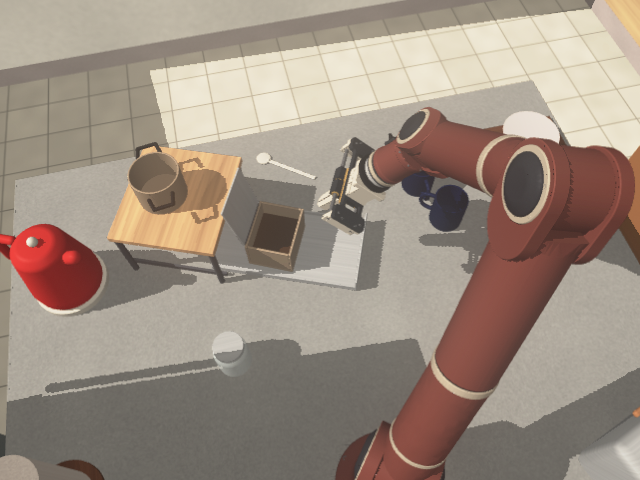

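The lid stands open by itself at about 1.77 rad, with the caddy on the tray, the tray at its stop and the tool clear. Hand in.

```bash
python3 -c "
from cell import *
print(sign_off())"
```

```text
the job is handed in; nothing more can be done
None
```

The tray is out to its stop and the caddy's lid stands open by itself; I handed the job in at about 17.5 s of the 58 s allowed. The sign-off gives no verdict, so the checks below are my own.

**What I did:** I gripped the tray's front lip and pulled it steadily until the force rose at the stop. After letting go, I tilted the closed fingers under the lid's overhang and pushed it up and over backwards. Then I backed the tool off.

**Last checks:**
- **Tray:** about 0.188 m out, from the lip seen by the scene camera. The last top view gave no reading because the arm hid the lip.
- **Lid:** about 1.77 rad from the wrist depth, leaning back with nothing touching it. An earlier scene-camera fit gave 1.49 rad. I put no weight on it because it used few points and the gripper stood in view.
- **Caddy:** it looks flat on the tray. Its centre is about 0.10 m out from the shelf edge and within about 10 mm of the tray's middle line. That position was measured just before opening the lid and not measured again afterwards.
- **Mugs, jar and pot:** within about 2 mm of where they began.
- **Tool:** clear of everything, with only sensor-noise force.

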